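Fit the pressing cover on the slide-bonding jig and hold it down

TASK

Pick up the cream pressing cover by its black bar handle, line it up with the slide-bonding jig (long side along long side) and touch it down lightly on top of the jig's brass pin, about 15 mm off to one side. Keeping that light contact, slide it slowly across until the square socket underneath drops over the pin, then press it all the way down against the springs. Finish while still holding it pressed down with the gripper (do not let go), and leave the other things on the bench where they are.

Things in the scene. Friction and masses are not known exactly. Their poses are not given: they have to be found in the camera images.
- cover_grip (a point): Centre of the black bar handle of the loose cream pressing cover: grasp here. Bar 60 mm long (x), 22 mm wide (y, grasp across this), 24 mm high, on two posts at x = +-22 mm; its centre is 44 mm above the cover's underside, 26 mm above the plate's top. z up. The cover starts lying on the bench
- cover_socket (a point): Centre of the mouth of the square socket in the cover's flat underside, 44 mm straight below cover_grip; same axes. The socket is 16 mm square, 14 mm deep, sides along x and y, its mouth widened by a 2 mm chamfer
- cover: The same cover as a whole, origin at the centre of its underside, same axes: plate 90 mm (x) by 84 mm (y) by 18 mm thick, 56 mm high with its handle, 0.2 to 0.33 kg; the same after a half turn
- jig: Slide-bonding jig, fixed to the bench at its left or right side, turned up to 0.5 rad: grey base 150 mm (x) by 116 mm (y) by 20 mm; origin under its centre, z up. Above it an aluminium nest on springs, 96 mm (x) by 88 mm (y), with two glass slides; its top is 36 mm above the bench when up
- pin_top (a point): Centre of the top of the jig's brass pin, 42 mm above the bench, jig axes. The pin is fixed, 14 mm square, sides along x and y, 6 mm proud of the raised nest. The cover goes on with its x along the jig's x, either way round. Cover's underside: at 42 mm lying on the pin beside the socket, 36 mm dropped on (resting on the nest), 30 mm fully home
- nest (a joint): How far the sprung nest is pressed down: 0 up (as it starts), 0.006 m fully down at a hard stop. The springs need about 5 N to start (the cover's weight, 2 to 3.3 N, counts but is not enough) and 11 N at the stop, and push it back up when released
- objective: Bystander: a steel microscope objective, 30 mm diameter, 44 mm high, standing on end between the two sides; origin under its centre
- dish: Bystander: a closed pale petri dish, 94 mm diameter, 18 mm high; origin under its centre
- oil_bottle: Bystander: a small amber bottle, 32 mm diameter, 75 mm high; origin under its centre
- slide_box: Bystander: a blue and white slide box, 87 by 102 by 37 mm high; origin under its centre
- lens_brush: Bystander: a brush 160 mm long lying on the bench; origin on it
Not all that is in view belongs to the job. What is meant by the cover is not brown, pink or purple, and is the smaller of those in its own colour.

How it is judged:
By the outcome, as a careful person would: the job done as asked, in the order asked, and still so for the second after the job is handed in, while the arm keeps its last pose, push and grip.
It also fails if it takes over 42 s, if anything falls off the work surface, if the arm or the gripper's body presses on something with over 40 N, if the wrist force passes 120 N, or if a joint passes its speed limit or range.

ROBOT

A 6-joint arm with a two-finger parallel gripper is mounted at the origin on the work surface. World frame = base frame: x ahead of the robot, y to its left, z up, the work surface at z = 0. Lengths are in m, angles in rad, forces in N, time in s.
With the tool pointing down it reaches from about 0.375 to 0.925 m from the base axis. Payload 5.7 kg.
Tool frame: the origin (TCP) lies midway between the tips of the shut fingers; the grasp point (between the pads) lies 19 mm behind it; x points along the fingers, z is the direction in which the jaws open and shut, and the axes are right-handed (so a half turn about x gives the same grasp; the last joint's range is limited). The gripper opens to 85 mm and grips with 20 to 120 N. Pads are 22 mm wide; open, the fingers measure 114 mm over their backs; the gripper's body (76 mm by 85 mm) begins 54 mm behind the grasp point. The pads swing forward as they close: fully open they stand 13 mm farther back than shut.
Start: joints at [-1.308, 0.359, 1.51, -0, 1.272, -0.115], TCP at [0.221, -0.558, 0.231] pointing down, gripper open.
Joint ranges: [-2.97, 2.97], [-1.01, 2.36], [0.21, 2.38], [-0.96, 4.11], [0.2, 2.71], [-2.98, 2.98]. Speed limits (rad/s): [2.39, 2.39, 3.14, 3.14, 3.14, 3.14].

INTERFACE

Orientations are given as a unit quaternion [x, y, z, w].
In Python, from cell import monitor, eyes, order gives the robot as it stands.
- The arm moves only by the shell command python3 -m jog 'ROWS' [OPENING] [FORCE]. ROWS is JSON, a list of rows, each an object of numbers: "x", "y", "z": the shift along the world's x, y, z in m; "roll": the turn about the world's z in rad. In form: [{"x": .., "y": .., "z": .., "roll": ..}, ...]. A call has 1 to 10 rows; each row is the pose to reach, as a shift and turn from the pose commanded when the call began; what a row does not reach only later rows make up. A row lasts 1/8 s, in which the tool goes at most 62.5 mm and 10.7 degrees, less where a joint would pass 70% of its speed; a pose out of reach is approached as far as the arm can. A call with a gripper value outside its range is refused whole. OPENING is the gripper's target within -1 to 1 (shut at 1, half-way at 0, fully open at -1), set as the call begins (- or left out, the last holds). The fingers move at their own pace and stop on an object; FORCE is the grip in N (left out, the last holds). Time passes only in rows, so rows that repeat a pose let the fingers close. It gives the time, the measured TCP pose, the force and the opening at its end, in the units of the state.
- monitor.get_state(): the state, without advancing time (a new reading comes with each control period).
- eyes.camera(name): name is "side" or "top" or "wrist"; returns (picture, depth): 480x640x3 uint8, red, green, blue; 480x640 float32, m along the optical axis (not along the pixel's ray), 0 where there is no reading.
- eyes.camera_model(name): a dict with "K" (3x3 intrinsics, pixels), "position" and "orientation" of the camera in the world. Camera axes: x right, y up, looking along -z (the intrinsics and any distortion apply to the point x, -y, -z); pixel columns grow to the right and rows downward; lengths in m; the calibration is good to about 2 mm. A picture is of the moment at which its call begins: read the wrist's pose just before it. camera_model takes no time and is no camera call; for the wrist camera it gives the pose at the moment of the call.
- order.job_done(): hands the job in, once; it reports no verdict.
The state is a dict: "clock": time; "joint_pos": joint angles; "joint_vel": joint speeds; "tau": joint torques, N m; "tool_pos": TCP position; "tool_rot": TCP orientation; "wrist_force": force on the tool from outside, world axes, zero at the start; "moment": the same for the moment, N m; "width": finger opening in m.
Only numpy, scipy, OpenCV 4.12 (cv2) and the standard library are available. Lean on these libraries where they do the work, as an engineer would, in place of code of your own. Each camera call takes 0.05 s, during which the arm holds its last target. There are 200 camera calls.

## Working session

There is one attempt and no reset: what is moved stays moved. The work goes in short steps, Python scripts to look and compute and a shell command to move; the robot and the scene stay as the last step left them, time stands still between calls to the robot, and variables do not carry over. Pictures are saved under pics/ and viewed, about 8 in all and at most 12, crops included, and the job is handed in when it is done.

```bash
mkdir -p pics; ls; cat > h.py <<'E'
import numpy as np, cv2
from scipy.spatial.transform import Rotation as R
from cell import monitor, eyes, order
def snap(n,name):
    m=eyes.camera_model(n); p,d=eyes.camera(n)
    cv2.imwrite(f'pics/{name}.png',cv2.cvtColor(p,cv2.COLOR_RGB2BGR)); np.savez(f'pics/{name}.npz',p=p,d=d,K=m['K'],pos=m['position'],q=m['orientation'])
def load(name): return np.load(f'pics/{name}.npz')
def cloud(s):
    K=s['K'];d=s['d'];v,u=np.mgrid[:480,:640]
    c=np.stack([(u-K[0,2])/K[0,0]*d,-(v-K[1,2])/K[1,1]*d,-d],-1)
    w=c@R.from_quat(s['q']).as_matrix().T+s['pos']; w[d==0]=np.nan; return w
def ray(s,u,v,z):
    K=s['K'];c=np.array([(u-K[0,2])/K[0,0],-(v-K[1,2])/K[1,1],-1])
    r=R.from_quat(s['q']).as_matrix()@c; return s['pos']+r*(z-s['pos'][2])/r[2]
E
python3 - <<'E'
from h import *
print(monitor.get_state())
for n in('top','side'):
    snap(n,n+'0'); m=eyes.camera_model(n); print(m)
E
```

```text
pics
{'clock': 0.0, 'joint_pos': array([-1.30809863e+00,  3.59513268e-01,  1.51148883e+00, -1.92177870e-05,
        1.27249527e+00, -1.15112318e-01]), 'joint_vel': array([-5.78458547e-04, -1.36985962e-04,  9.76927622e-04, -2.27513551e-05,
        5.90026085e-04,  2.42479495e-04]), 'tau': array([ 6.46591579e-04, -5.27605391e+01, -2.78610975e+01, -9.36791457e-05,
        1.31771350e-02, -9.74761264e-06]), 'tool_pos': array([ 0.22112488, -0.55700047,  0.23042721]), 'tool_rot': array([ 0.3976465 ,  0.58551206, -0.39677678,  0.5844836 ]), 'wrist_force': array([-0.45578198,  0.36201183, -0.18923142]), 'moment': array([0.04997533, 0.02403043, 0.04431194]), 'width': 0.08544788762157851}
{'K': array([[512.39600421,   0.        , 312.70598607],
       [  0.        , 512.39600421, 252.58583123],
       [  0.        ,   0.        ,   1.        ]]), 'position': array([0.35414029, 0.02703834, 1.38032528]), 'orientation': array([-0.03944068,  0.04745132,  0.71068881, -0.70079542])}
{'K': array([[464.82764289,   0.        , 319.50443317],
       [  0.        , 464.82764289, 241.13806285],
       [  0.        ,   0.        ,   1.        ]]), 'position': array([ 0.41526051, -0.81647636,  0.79264456]), 'orientation': array([ 0.42032242, -0.02404723, -0.06561967,  0.90467942])}
```

View pics/top0.png

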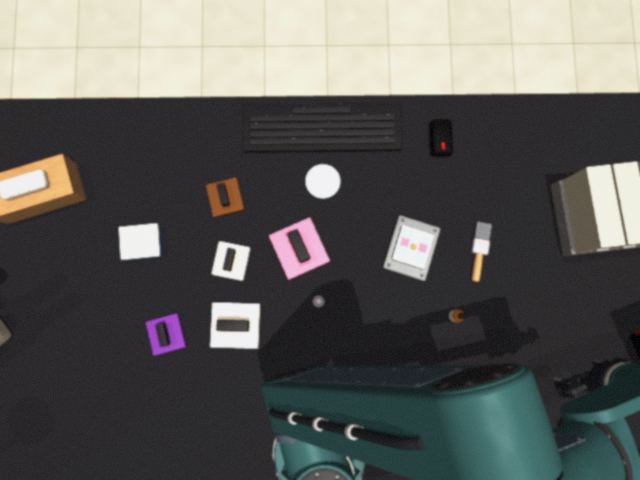

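View pics/side0.png

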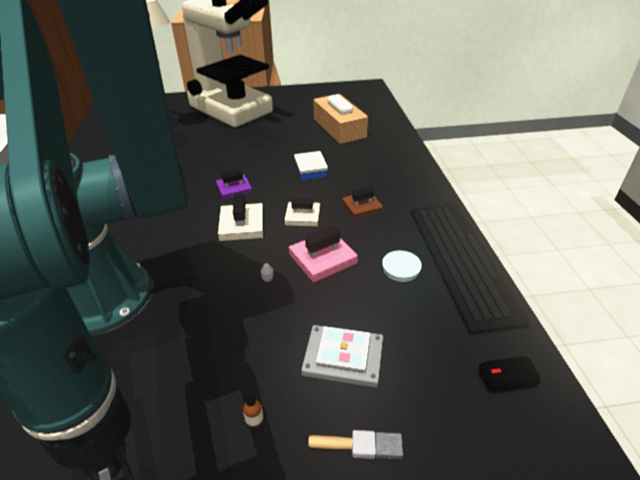

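Top view candidates: brown (225,197), pink (300,248), purple (165,334), large cream (235,326) and small cream (231,261). By the description I choose the small cream one at top (231,261), which is side (302,212). The jig is at top (412,248), with its pin at side (343,346).

```bash
python3 - <<'E'
from h import *
def rect(P): 
    (c,s,a)=cv2.minAreaRect((P[:,:2]*1000).astype(np.float32)); return np.round(c,1),np.round(s,1),round(a,1)
t=load('top0');s=load('side0')
W=cloud(t);S=cloud(s)
print('bench z',np.nanmedian(W[380:400,100:200,2]),np.nanmedian(S[300:330,200:240,2]))
for nm,C,p,b in(('top cov',W,t['p'],(205,255,235,285)),('side cov',S,s['p'],(275,325,190,230)),('top jig',W,t['p'],(375,450,205,290)),('side jig',S,s['p'],(295,390,315,390)),('top big',W,t['p'],(205,265,295,352))):
    u0,u1,v0,v1=b;Q=C[v0:v1,u0:u1].reshape(-1,3);col=p[v0:v1,u0:u1].reshape(-1,3).astype(int)
    for zl,zh in((.01,.027),(.027,.045),(.045,.07)):
        m=(Q[:,2]>zl)&(Q[:,2]<zh)
        if m.sum()>15: print(nm,zl,m.sum(),rect(Q[m]),'zmed',np.median(Q[m,2]).round(4))
im=t['p'][190:350,130:450]; 
sd=s['p'][180:400,200:400]
out=np.zeros((600,800,3),np.uint8); out[:400]=cv2.resize(im,(800,400),interpolation=2)
a=s['p'][185:235,205:355]; out[400:]=cv2.resize(a,(800,200),interpolation=2)
cv2.imwrite('pics/crop1.png',out[...,::-1])
E
```

```text
bench z -0.0007666264413620505 -0.0001459723582004635
top cov 0.01 840 (array([505.1, 231.2]), array([84.9, 90.5]), 77.6) zmed 0.0172
top cov 0.027 20 (array([494. , 231.2]), array([37.2, 67.8]), 36.4) zmed 0.0382
top cov 0.045 202 (array([504.5, 231. ]), array([23.5, 59. ]), 78.7) zmed 0.0548
side cov 0.01 492 (array([503.7, 226.4]), array([89.2, 91.1]), 78.8) zmed 0.0175
side cov 0.027 86 (array([501.6, 218.4]), array([10. , 58.2]), 78.2) zmed 0.0386
side cov 0.045 154 (array([504.1, 226.9]), array([28.1, 58.6]), 76.6) zmed 0.0544
top jig 0.01 1191 (array([ 533.2, -255.2]), array([117.3, 151.1]), 71.1) zmed 0.0187
top jig 0.027 1194 (array([ 526.4, -253.9]), array([ 90.9, 116.2]), 71.0) zmed 0.0355
side jig 0.01 1895 (array([ 532.2, -258.8]), array([118.7, 149.9]), 71.5) zmed 0.0198
side jig 0.027 1852 (array([ 532.4, -258.6]), array([90.2, 96.3]), 70.9) zmed 0.0363
top big 0.01 1486 (array([332.7, 217. ]), array([127.4, 116.8]), 88.1) zmed 0.0232
top big 0.027 211 (array([334.3, 217.1]), array([120.6, 113.1]), 87.5) zmed 0.0281
top big 0.045 25 (array([334.1, 212.8]), array([71.6, 30. ]), 89.1) zmed 0.0672
```

View pics/crop1.png

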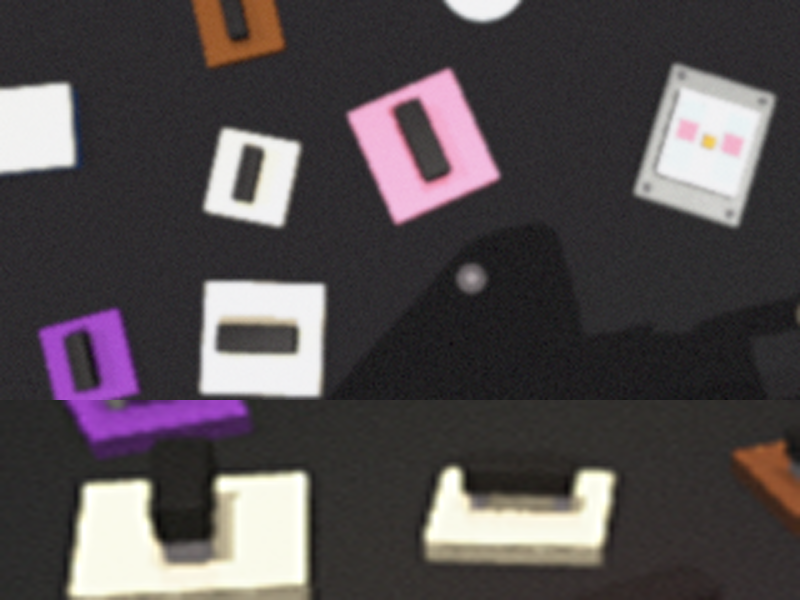

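The crop confirms it: the small cream cover is at crop (250,178), a 90x85 mm plate with its bar nearly along x. The other cream one is 127x117 mm. Next is the tool yaw and the wrist camera's offset, then a move by way of the jig.

```bash
python3 - <<'E'
from h import *
s=monitor.get_state();M=R.from_quat(s['tool_rot']).as_matrix();print(M.round(3),'jaw yaw',np.degrees(np.arctan2(M[1,2],M[0,2])))
m=eyes.camera_model('wrist');print(m['position']-s['tool_pos'],R.from_quat(m['orientation']).as_matrix().round(3),m['K'])
E
```

```text
[[-0.     0.929  0.369]
 [ 0.002  0.369 -0.929]
 [-1.     0.    -0.002]] jaw yaw -68.35324777926193
[0.06513468 0.02534069 0.14234772] [[ 0.369  0.892  0.261]
 [-0.929  0.355  0.102]
 [-0.002 -0.28   0.96 ]] [[353.15297805   0.         321.19075009]
 [  0.         353.15297805 241.63815144]
 [  0.           0.           1.        ]]
```

```bash
python3 -m jog '[{"x":0.3,"y":0.307,"z":0.02,"roll":-0.65},{"x":0.3,"y":0.307,"z":0.02,"roll":-0.65},{"x":0.3,"y":0.307,"z":0.02,"roll":-0.65},{"x":0.3,"y":0.307,"z":0.02,"roll":-0.65},{"x":0.3,"y":0.307,"z":0.02,"roll":-0.65},{"x":0.3,"y":0.307,"z":0.02,"roll":-0.65},{"x":0.3,"y":0.307,"z":0.02,"roll":-0.65},{"x":0.3,"y":0.307,"z":0.02,"roll":-0.65},{"x":0.3,"y":0.307,"z":0.02,"roll":-0.65},{"x":0.3,"y":0.307,"z":0.02,"roll":-0.65}]' -1 60
python3 - <<'E'
from h import *
s=monitor.get_state();print(s['clock'],s['tool_pos'],np.abs(s['joint_vel']).max());snap('wrist','w1')
E
```

```text
clock: 1.35
tool_pos: [0.5203, -0.2516, 0.251]
tool_rot: [-0.563, -0.427, 0.564, -0.427]
wrist_force: [0.4, -0.2, -1.1]
width: 0.0854
1.35 [ 0.52027629 -0.25159635  0.25096606] 0.00811870110731645
```

View pics/w1.png

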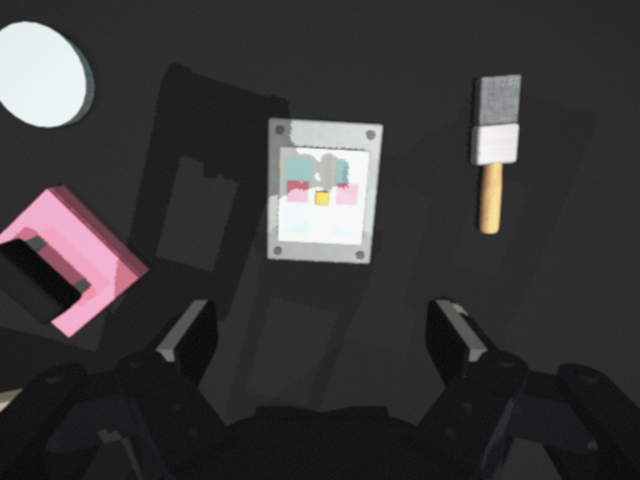

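The wrist view shows the jig at (322,190), with the brass pin at (322,198). Nothing hides it.

```bash
cat >> h.py <<'E'
def rect(P):
    (c,s,a)=cv2.minAreaRect((P[:,:2]*1000).astype(np.float32)); return np.round(c,1),np.round(s,1),round(a,2)
def blob(s,b,f,z):
    u0,u1,v0,v1=b;p=s['p'][v0:v1,u0:u1].astype(int);m=f(p);v,u=np.nonzero(m);return (u.mean()+u0).round(1),(v.mean()+v0).round(1),m.sum(),ray(s,u.mean()+u0,v.mean()+v0,z).round(4)
E
python3 - <<'E'
from h import *
br=lambda p:(p[...,0]-p[...,2]>90)&(p[...,1]-p[...,2]>30)
s=load('w1');W=cloud(s)
print(blob(s,(305,340,185,212),br,.042)); print('pin depth',W[195:202,319:326].reshape(-1,3).mean(0))
Q=W[100:280,250:400].reshape(-1,3)
for a,b in((.012,.026),(.03,.042)):
    m=(Q[:,2]>a)&(Q[:,2]<b);print(rect(Q[m]),np.median(Q[m,2]))
print(blob(load('top0'),(400,425,235,260),br,.042),blob(load('side0'),(330,355,335,358),br,.042))
E
```

```text
(np.float64(321.6), np.float64(197.8), np.int64(146), array([ 0.5325, -0.2565,  0.042 ]))
pin depth [ 0.53211725 -0.25679388  0.0416182 ]
(array([ 531.9, -256.8]), array([116.3, 150.1]), 71.21) 0.01965967487603737
(array([ 531.8, -256.8]), array([88.3, 96.4]), 71.09) 0.03593144940980009
(np.float64(413.4), np.float64(246.4), np.int64(15), array([ 0.5323, -0.2556,  0.042 ])) (np.float64(343.6), np.float64(345.2), np.int64(32), array([ 0.5327, -0.2585,  0.042 ]))
```

```bash
python3 -m jog '[{"x":-0.017,"y":0.48,"z":-0.03,"roll":0.06},{"x":-0.017,"y":0.48,"z":-0.03,"roll":0.06},{"x":-0.017,"y":0.48,"z":-0.03,"roll":0.06},{"x":-0.017,"y":0.48,"z":-0.03,"roll":0.06},{"x":-0.017,"y":0.48,"z":-0.03,"roll":0.06},{"x":-0.017,"y":0.48,"z":-0.03,"roll":0.06},{"x":-0.017,"y":0.48,"z":-0.03,"roll":0.06},{"x":-0.017,"y":0.48,"z":-0.03,"roll":0.06},{"x":-0.017,"y":0.48,"z":-0.03,"roll":0.06},{"x":-0.017,"y":0.48,"z":-0.03,"roll":0.06}]'
python3 - <<'E'
from h import *
s=monitor.get_state();M=R.from_quat(s['tool_rot']).as_matrix();print(s['clock'],s['tool_pos'],np.abs(s['joint_vel']).max(),'jaw',np.degrees(np.arctan2(M[1,2],M[0,2])),s['joint_pos'][5]);snap('wrist','w2')
W=cloud(load('w2'));P=W.reshape(-1,3)
near=(np.abs(P[:,0]-.504)<.065)&(np.abs(P[:,1]-.229)<.065)
for a,b in((.01,.025),(.046,.07)):
    m=near&(P[:,2]>a)&(P[:,2]<b);print(m.sum(),rect(P[m]),np.median(P[m,2]))
E
```

```text
clock: 2.65
tool_pos: [0.5044, 0.2281, 0.2212]
tool_rot: [-0.55, -0.444, 0.551, -0.444]
wrist_force: [0.6, -0.8, -0.3]
width: 0.0853
2.65 [0.50439593 0.2280589  0.22118973] 0.01814007637143118 jaw -102.20220278921303 2.0841884007233347
5828 (array([503.8, 229.8]), array([84. , 89.8]), 77.8) 0.017725313568073248
1594 (array([504.2, 229.9]), array([21.6, 59.5]), 78.19) 0.05552154991350361
```

View pics/w2.png

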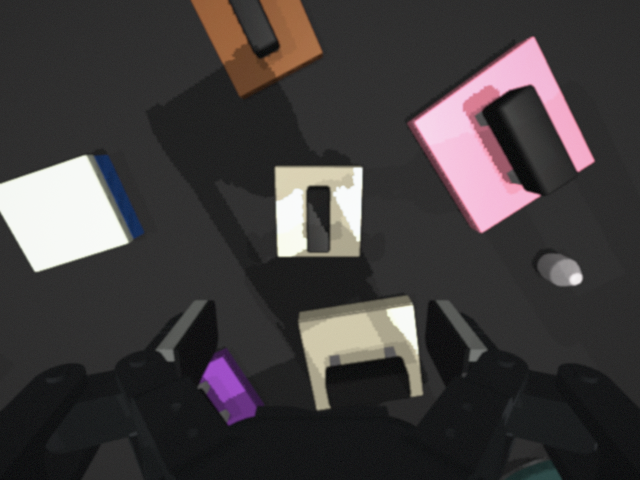

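The wrist view shows the cover upright at (319,212), with its bar between the jaws and clear space on both sides. Descending to grasp.

```bash
python3 -m jog '[{"x":-0.0005,"y":0.0017,"z":-0.05},{"x":-0.0005,"y":0.0017,"z":-0.1},{"x":-0.0005,"y":0.0017,"z":-0.14},{"x":-0.0005,"y":0.0017,"z":-0.17},{"x":-0.0005,"y":0.0017,"z":-0.185},{"x":-0.0005,"y":0.0017,"z":-0.196},{"x":-0.0005,"y":0.0017,"z":-0.196},{"x":-0.0005,"y":0.0017,"z":-0.196}]' && python3 -m jog '[{"z":0},{"z":0},{"z":0},{"z":0},{"z":0},{"z":0},{"z":0},{"z":0}]' 1 60 && python3 -m jog '[{"z":0},{"z":0},{"z":0.01},{"z":0.03},{"z":0.06},{"z":0.09},{"z":0.09}]'
```

```text
invalid input
```

```bash
python3 -m jog '[{"x":-0.0005,"y":0.0017,"z":-0.05,"roll":0},{"x":-0.0005,"y":0.0017,"z":-0.1,"roll":0},{"x":-0.0005,"y":0.0017,"z":-0.14,"roll":0},{"x":-0.0005,"y":0.0017,"z":-0.17,"roll":0},{"x":-0.0005,"y":0.0017,"z":-0.185,"roll":0},{"x":-0.0005,"y":0.0017,"z":-0.196,"roll":0},{"x":-0.0005,"y":0.0017,"z":-0.196,"roll":0},{"x":-0.0005,"y":0.0017,"z":-0.196,"roll":0}]' && python3 -m jog '[{"x":0,"y":0,"z":0,"roll":0},{"x":0,"y":0,"z":0,"roll":0},{"x":0,"y":0,"z":0,"roll":0},{"x":0,"y":0,"z":0,"roll":0},{"x":0,"y":0,"z":0,"roll":0},{"x":0,"y":0,"z":0,"roll":0},{"x":0,"y":0,"z":0,"roll":0},{"x":0,"y":0,"z":0,"roll":0}]' 1 60
```

```text
clock: 3.7
tool_pos: [0.5046, 0.2312, 0.0262]
tool_rot: [0.551, 0.444, -0.55, 0.444]
wrist_force: [-0.5, -0.0, -0.0]
width: 0.0853
clock: 4.7
tool_pos: [0.504, 0.2311, 0.0256]
tool_rot: [0.55, 0.444, -0.55, 0.444]
wrist_force: [-0.9, 0.0, 4.9]
width: 0.0207
```

```bash
python3 -m jog '[{"x":0,"y":0,"z":0.005,"roll":0},{"x":0,"y":0,"z":0.02,"roll":0},{"x":0,"y":0,"z":0.05,"roll":0},{"x":0,"y":0,"z":0.09,"roll":0},{"x":0,"y":0,"z":0.1,"roll":0},{"x":0,"y":0,"z":0.1,"roll":0},{"x":0,"y":0,"z":0.1,"roll":0}]'
```

```text
clock: 5.58
tool_pos: [0.5027, 0.2307, 0.124]
tool_rot: [-0.549, -0.445, 0.551, -0.444]
wrist_force: [-0.9, 0.3, -2.2]
width: 0.0212
```

```bash
python3 -m jog '[{"x":0.001,"y":-0.015,"z":0.03,"roll":0},{"x":0.004,"y":-0.055,"z":0.04,"roll":-0.02},{"x":0.008,"y":-0.105,"z":0.04,"roll":-0.04},{"x":0.012,"y":-0.155,"z":0.04,"roll":-0.06},{"x":0.016,"y":-0.205,"z":0.04,"roll":-0.08},{"x":0.02,"y":-0.255,"z":0.04,"roll":-0.1},{"x":0.024,"y":-0.305,"z":0.04,"roll":-0.116},{"x":0.028,"y":-0.355,"z":0.04,"roll":-0.116},{"x":0.031,"y":-0.4,"z":0.04,"roll":-0.116},{"x":0.033,"y":-0.435,"z":0.03,"roll":-0.116}]' && python3 -m jog '[{"x":0.001,"y":-0.02,"z":-0.01,"roll":0},{"x":0.002,"y":-0.035,"z":-0.03,"roll":0},{"x":0.002,"y":-0.038,"z":-0.05,"roll":0},{"x":0.002,"y":-0.038,"z":-0.06,"roll":0},{"x":0.002,"y":-0.038,"z":-0.06,"roll":0},{"x":0.002,"y":-0.038,"z":-0.06,"roll":0},{"x":0.002,"y":-0.038,"z":-0.06,"roll":0}]'
python3 - <<'E'
from h import *
s=monitor.get_state();M=R.from_quat(s['tool_rot']).as_matrix();print(s['clock'],s['tool_pos'],s['wrist_force'],np.abs(s['joint_vel']).max(),'jaw',np.degrees(np.arctan2(M[1,2],M[0,2])));snap('wrist','w3');snap('side','s3')
a=cv2.imread('pics/w3.png');b=cv2.imread('pics/s3.png')
cv2.imwrite('pics/c3.png',np.hstack([cv2.resize(a[180:480,160:480],(400,375)),cv2.resize(b[240:420,250:442],(400,375))]))
W=cloud(load('w3'));P=W.reshape(-1,3);c=s['tool_pos']
zu=c[2]-.0256
for n in('w3','s3'):
  P=cloud(load(n)).reshape(-1,3)
  m=(np.abs(P[:,:2]-c[:2])<.065).all(1)&(np.abs(P[:,2]-zu-.018)<.004);print(n,m.sum(),rect(P[m]),np.median(P[m,2])-zu)
E
```

```text
clock: 6.82
tool_pos: [0.5366, -0.2059, 0.1541]
tool_rot: [-0.575, -0.412, 0.575, -0.411]
wrist_force: [-0.2, -0.4, -1.8]
width: 0.0209
clock: 7.7
tool_pos: [0.5394, -0.242, 0.0961]
tool_rot: [0.575, 0.411, -0.575, 0.412]
wrist_force: [0.5, -0.9, -2.1]
width: 0.0211
7.7 [ 0.53940919 -0.24195004  0.09608384] [ 0.48373581 -0.88853098 -2.14042042] 0.0032698746041040267 jaw -108.77999849813885
w3 16955 (array([ 548.8, -246.5]), array([84.6, 70.6]), 71.25) 0.017718930123603358
s3 1056 (array([ 539.3, -245.2]), array([86.9, 90. ]), 71.36) 0.017961598113138674
```

View pics/c3.png

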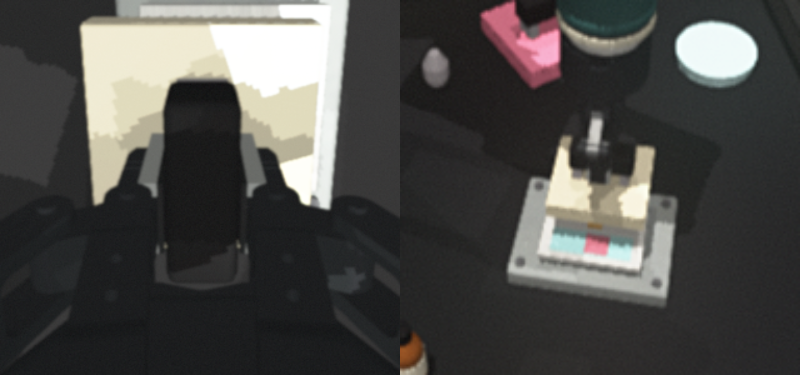

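The side view and the wrist crop show the cover held level and square over the nest, with the pin visible under its near edge at crop (594,225). I'll correct 2.6 mm along the jig's x and go down.

```bash
python3 -m jog '[{"x":-0.0025,"y":0.0008,"z":-0.008,"roll":0},{"x":-0.0025,"y":0.0008,"z":-0.018,"roll":0},{"x":-0.0025,"y":0.0008,"z":-0.024,"roll":0},{"x":-0.0025,"y":0.0008,"z":-0.026,"roll":0},{"x":-0.0025,"y":0.0008,"z":-0.026,"roll":0},{"x":-0.0025,"y":0.0008,"z":-0.026,"roll":0}]'; python3 -m jog '[{"x":0,"y":0,"z":-0.0005,"roll":0},{"x":0,"y":0,"z":-0.001,"roll":0},{"x":0,"y":0,"z":-0.001,"roll":0}]';  python3 -m jog '[{"x":0,"y":0,"z":-0.0005,"roll":0},{"x":0,"y":0,"z":-0.0005,"roll":0}]'
```

```text
clock: 8.55
tool_pos: [0.5366, -0.2413, 0.0695]
tool_rot: [0.575, 0.411, -0.575, 0.412]
wrist_force: [0.1, -0.4, -2.6]
width: 0.0211
clock: 8.93
tool_pos: [0.5363, -0.2412, 0.0683]
tool_rot: [0.575, 0.412, -0.575, 0.412]
wrist_force: [0.9, 0.2, -1.9]
width: 0.021
clock: 9.18
tool_pos: [0.5363, -0.2411, 0.0677]
tool_rot: [0.575, 0.412, -0.575, 0.412]
wrist_force: [-0.6, -0.1, -2.0]
width: 0.0214
```

```bash
python3 -m jog '[{"x":0,"y":0,"z":-0.0005,"roll":0},{"x":0,"y":0,"z":-0.0005,"roll":0}]';  python3 -m jog '[{"x":0,"y":0,"z":-0.0005,"roll":0},{"x":0,"y":0,"z":-0.0005,"roll":0}]'
```

```text
clock: 9.43
tool_pos: [0.5364, -0.2412, 0.0676]
tool_rot: [0.575, 0.412, -0.575, 0.412]
wrist_force: [-1.8, 0.6, 2.8]
width: 0.0212
clock: 9.68
tool_pos: [0.5364, -0.2412, 0.0676]
tool_rot: [0.575, 0.411, -0.575, 0.412]
wrist_force: [-2.0, 1.7, 7.2]
width: 0.0208
```

Contact is at TCP z 0.0676, as predicted. I'll ease off slightly and slide.

```bash
python3 -m jog '[{"x":0,"y":0,"z":0.0004,"roll":0},{"x":-0.0003,"y":-0.001,"z":0.0004,"roll":0},{"x":-0.0006,"y":-0.002,"z":0.0004,"roll":0},{"x":-0.0010,"y":-0.003,"z":0.0004,"roll":0},{"x":-0.0013,"y":-0.004,"z":0.0004,"roll":0},{"x":-0.0016,"y":-0.005,"z":0.0004,"roll":0},{"x":-0.0019,"y":-0.0057,"z":0.0004,"roll":0}]'
```

```text
clock: 10.55
tool_pos: [0.5353, -0.2462, 0.0676]
tool_rot: [0.576, 0.411, -0.574, 0.412]
wrist_force: [1.6, 5.0, 5.0]
width: 0.0212
```

```bash
python3 -m jog '[{"x":-0.0003,"y":-0.001,"z":0,"roll":0},{"x":-0.0006,"y":-0.002,"z":0,"roll":0},{"x":-0.0010,"y":-0.003,"z":0,"roll":0},{"x":-0.0013,"y":-0.004,"z":0,"roll":0},{"x":-0.0016,"y":-0.005,"z":0,"roll":0}]'; python3 -m jog '[{"x":-0.0003,"y":-0.001,"z":0,"roll":0},{"x":-0.0006,"y":-0.002,"z":0,"roll":0},{"x":-0.0006,"y":-0.002,"z":0,"roll":0}]'
```

```text
clock: 11.18
tool_pos: [0.5336, -0.2515, 0.0675]
tool_rot: [0.576, 0.411, -0.574, 0.412]
wrist_force: [1.1, 4.7, 4.3]
width: 0.021
clock: 11.55
tool_pos: [0.5317, -0.2544, 0.0667]
tool_rot: [-0.574, -0.412, 0.575, -0.412]
wrist_force: [0.4, -0.7, -1.5]
width: 0.0212
```

It has dropped into the mouth, with the contact force gone and z lower. I'll centre it and lower it.

```bash
python3 -m jog '[{"x":0.0004,"y":-0.0008,"z":-0.0005,"roll":0},{"x":0.0006,"y":-0.0012,"z":-0.0015,"roll":0},{"x":0.0006,"y":-0.0012,"z":-0.002,"roll":0},{"x":0.0006,"y":-0.0012,"z":-0.002,"roll":0}]'
```

```text
clock: 12.05
tool_pos: [0.5326, -0.2551, 0.065]
tool_rot: [-0.575, -0.412, 0.575, -0.411]
wrist_force: [-0.2, -0.0, -1.9]
width: 0.021
```

```bash
python3 -m jog '[{"x":0,"y":0,"z":-0.001,"roll":0},{"x":0,"y":0,"z":-0.002,"roll":0},{"x":0,"y":0,"z":-0.003,"roll":0},{"x":0,"y":0,"z":-0.003,"roll":0}]';python3 -m jog '[{"x":0,"y":0,"z":-0.0005,"roll":0},{"x":0,"y":0,"z":-0.001,"roll":0},{"x":0,"y":0,"z":-0.001,"roll":0}]'
```

```text
clock: 12.55
tool_pos: [0.5327, -0.255, 0.062]
tool_rot: [-0.575, -0.412, 0.575, -0.412]
wrist_force: [-0.3, 0.4, -2.6]
width: 0.0211
clock: 12.92
tool_pos: [0.5329, -0.2551, 0.0615]
tool_rot: [0.575, 0.412, -0.575, 0.412]
wrist_force: [-1.0, 0.8, 2.5]
width: 0.0212
```

Resting on the nest at TCP z 0.0615, underside about 36 mm. Pressing now.

```bash
python3 -m jog '[{"x":0,"y":0,"z":-0.001,"roll":0},{"x":0,"y":0,"z":-0.002,"roll":0},{"x":0,"y":0,"z":-0.003,"roll":0},{"x":0,"y":0,"z":-0.004,"roll":0},{"x":0,"y":0,"z":-0.005,"roll":0},{"x":0,"y":0,"z":-0.006,"roll":0},{"x":0,"y":0,"z":-0.006,"roll":0}]';python3 -m jog '[{"x":0,"y":0,"z":-0.0005,"roll":0},{"x":0,"y":0,"z":-0.001,"roll":0},{"x":0,"y":0,"z":-0.001,"roll":0}]'
```

```text
clock: 13.8
tool_pos: [0.5329, -0.2551, 0.0557]
tool_rot: [0.575, 0.412, -0.575, 0.412]
wrist_force: [-2.3, 1.7, 9.6]
width: 0.0212
clock: 14.18
tool_pos: [0.5329, -0.2551, 0.0555]
tool_rot: [0.575, 0.411, -0.575, 0.412]
wrist_force: [-2.8, 1.7, 15.8]
width: 0.0213
```

```bash
python3 -m jog '[{"x":0,"y":0,"z":-0.0004,"roll":0},{"x":0,"y":0,"z":-0.0008,"roll":0},{"x":0,"y":0,"z":-0.0008,"roll":0},{"x":0,"y":0,"z":-0.0008,"roll":0}]'
python3 - <<'E'
from h import *
s=monitor.get_state();c=s['tool_pos'];print(c,s['wrist_force'])
snap('wrist','w4');snap('side','s4')
a=cv2.imread('pics/w4.png');b=cv2.imread('pics/s4.png')
cv2.imwrite('pics/c4.png',np.hstack([cv2.resize(a[180:480,160:480],(400,375)),cv2.resize(b[240:420,250:442],(400,375))]))
for n in('w4','s4'):
  P=cloud(load(n)).reshape(-1,3)
  m=(np.abs(P[:,:2]-c[:2])<.065).all(1)&(np.abs(P[:,2]-.048)<.005);print(n,rect(P[m]),np.median(P[m,2]))
E
```

```text
clock: 14.68
tool_pos: [0.5329, -0.2551, 0.0555]
tool_rot: [0.575, 0.411, -0.575, 0.412]
wrist_force: [-5.7, 3.5, 22.1]
width: 0.0212
[ 0.53293987 -0.25511929  0.0554878 ] [-5.72868192  3.45902728 22.10543061]
w4 (array([ 542.3, -259.4]), array([84.5, 70.8]), 70.85) 0.04765119335707488
s4 (array([ 533.1, -258.3]), array([86.8, 90.2]), 71.66) 0.04793594151715441
```

View pics/c4.png

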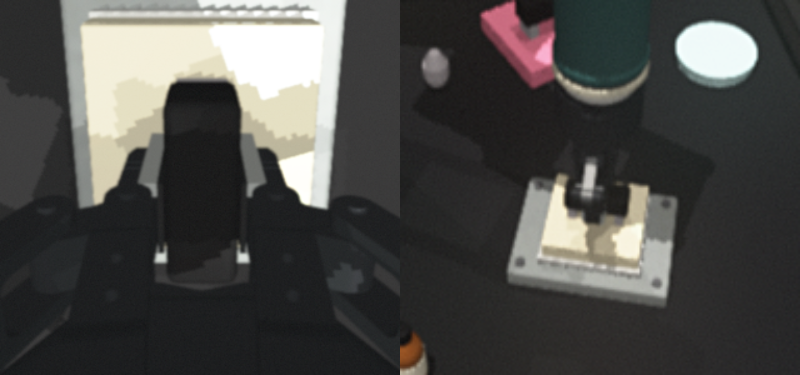

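The plate top stands at 47.7–47.9 mm, so the underside is at 30 mm. The pictures show the cover seated squarely on the nest and the bystanders in view undisturbed. Handing in.

```bash
python3 -c "
from cell import order;print(order.job_done())"
```

```text
the job is handed in; nothing more can be done
None
```

The cover is on the jig's pin and pressed fully down, with the gripper still holding it, and I handed the job in at 14.8 s on the robot's clock.

- **Choice and grasp:** I picked up the small cream cover by its bar with a 60 N grip and turned it to match the jig.
- **Touchdown:** It touched the pin about 15 mm off along the jig's y. The measured touchdown height matched the prediction, TCP z 0.0676.
- **Slide:** Contact was about 9 N at touchdown, and about 6–7 N during the slide after I eased off. The socket dropped over the pin where expected, after roughly 14 mm.
- **Press:** The nest took up the load at 36 mm and stopped hard at 30 mm. The arm was pushing with about 22 N at hand-in.

**Last checks:** Both cameras put the plate top at 47.7–47.9 mm, so the underside is about 30 mm, fully home. The cover's angle agrees with the jig's to about 0.5°. The grip opening read 21 mm on the 22 mm bar. The last pictures show the dish, objective and pink cover where they were. I did not re-check the slide box, the brush or the whole bottle.

**Disagreements:** The cameras differ by 1–3 mm in y on the cover's and jig's positions. There was also a small sideways force of about 6.5 N at the end.

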